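# Switch off the plaster vibrator and counter-hold the bolt behind its bracket

## Robot

A 6-joint arm with a two-finger parallel gripper is mounted at the origin on the work surface. World frame = base frame: x ahead of the robot, y to its left, z up, the work surface at z = 0. Lengths are in m, angles in rad, forces in N, time in s.
With the tool pointing down it reaches from about 0.35 to 0.875 m from the base axis. Payload 15.5 kg.
Tool frame: the origin (TCP) lies midway between the tips of the shut fingers; the grasp point (between the pads) lies 19 mm behind it; z points along the fingers, y is the direction in which the jaws open and shut (so a half turn about z gives the same grasp; the last joint's range is limited). The gripper opens to 85 mm and grips with 20 to 120 N. Pads are 22 mm wide; open, the fingers measure 114 mm over their backs; the gripper's body (76 mm by 85 mm) begins 54 mm behind the grasp point. The pads swing forward as they close: fully open they stand 13 mm farther back than shut.
Start: joints at [-1.329, 0.494, 1.345, -0, 1.302, -0.096], TCP at [0.207, -0.59, 0.194] pointing down, gripper open.
Joint ranges: [-2.91, 2.91], [-0.82, 2.16], [0.22, 2.67], [-1.22, 4.37], [0.12, 2.79], [-3.08, 3.08]. Speed limits (rad/s): [1.89, 1.89, 2.57, 3.01, 3.01, 3.01].

## Interface

Orientations are given as a rotation vector (axis times angle).
In Python, from cell import ctrl gives the robot as it stands.
- The arm moves only by the tool drive_tool, never from a script. Its argument "motion" is a list of rows, each a list of 4 numbers: the shift along the tool's x, y, z in mm, then the turn about the tool's z in rad. In form: [[tx, ty, tz, yaw], ...]. A call has 1 to 10 rows; each row shifts and turns the pose as measured when the row begins, along the tool's axes as they then stand; what a row does not reach is not made up. A row lasts 1/8 s, in which the tool goes at most 62.5 mm and 10.7 degrees, less where a joint would pass 70% of its speed; a pose out of reach is approached as far as the arm can. A call is refused whole if a number of a shift passes 62.5 or a number of a turn 0.188, either way. A call with a gripper value outside its range is refused whole. "claw" is the gripper command: -1 is fully open, 1 is shut, values between are in proportion, set as the call begins (left out, the last holds). The fingers move at their own pace and stop on an object; "newtons" is the grip in N (left out, the last holds). Time passes only in rows, so rows that do not move let the fingers close. It gives the time, the measured TCP pose, the force and the opening at its end, in the units of the state.
- ctrl.get_obs(): the state, without advancing time (a new reading comes with each control period).
- ctrl.capture(name): name is "side" or "top" or "wrist"; returns a dict with "image" (400x640x3 uint8, red, green, blue), "range_z" (400x640 float32, m along the optical axis (not along the pixel's ray), 0 where there is no reading), "fx", "fy", "cx", "cy" (pixels), "k1" (the pictures are not rectified: a ray, as slopes to the right and down, at radius r is drawn at 1 + k1 r^2 times it, then the intrinsics apply), "position" and "attitude" of the camera in the world. Camera axes: x right, y up, looking along -z (the intrinsics and any distortion apply to the point x, -y, -z); pixel columns grow to the right and rows downward; lengths in m; the calibration is good to about 2 mm. A picture is of the moment at which its call begins.
- ctrl.hand_in(): hands the job in, once; it reports no verdict.
The state is a dict: "clock": time; "joint_pos": joint angles; "joint_vel": joint speeds; "joint_efforts": joint torques, N m; "ee_pos": TCP position; "eef_rot": TCP orientation; "ft_force": force on the tool from outside, world axes, zero at the start; "ft_torque": the same for the moment, N m; "finger_gap": opening from 0.0 (shut) to 1.0 (fully open).
Only numpy, scipy, OpenCV 4.12 (cv2) and the standard library are available. Lean on these libraries where they do the work, as an engineer would, in place of code of your own. Each camera call takes 0.05 s, during which the arm holds its last target. There are 200 camera calls.

## Task

The nut on the front of the vibrator's bracket just spins round together with its bolt, and the spanner hanging on it is slowly sagging. First switch the vibrator off by flipping the red toggle fully over to its other side, then reach down into the narrow gap behind the bracket, grip the hidden bolt head firmly by its flats and hold it so that bolt and spanner stop turning. Finish while still holding the bolt head, so that I can tighten the nut, and leave the jar, the plaster cast and the spatula where they are.

Things in the scene. Friction and masses are not known exactly. Their poses are not given: they have to be found in the camera images.
- unit: Plaster vibrator, fixed. Origin: on the bench under it; x = front (bracket) to rear, y along the bracket, z up; yaw 0: front faces the robot. Steel base plate x -85..115 mm, y +-85, 12 mm thick; bracket plate at the front; empty gap x -52..-2, open on top and at both y ends; white housing x -2..108, y +-75, top z 90, with a black rubber disc (42 mm radius) to z 98. All is below z 105 mm.
- bracket_top (a point): Middle of the top edge of the upright aluminium bracket plate: 8 mm thick (unit x -60..-52 mm), 130 mm wide along y, top at z 105. The bolt goes through it 30 mm below this edge. On its front: nut, spanner, and a steel arm with a cup and a white and blue cast, 30 mm radius, centre at unit x -78, y -125, top z 99 mm.
- bolt_head: Steel hexagon bolt head in the gap, 17 mm across flats, 16 mm long. Origin: its centre, at unit x -28 mm, y 0, z 75: 24 mm behind the bracket, 26 mm before the housing. x = bolt axis, parallel to the unit's x; y, z turn with the bolt. Two flats face +y and -y: take them from above, fingers closing along the unit's y. On its bracket side a round brass spacer, 17 mm diameter, 16 mm long.
- bolt (a joint): Angle of bolt, head, nut and spanner as one, rad: 0 = spanner level (110 mm long, to the unit's +y), two flats upright; grows as the spanner sags. Starts -0.12 to 0.05; unheld it creeps at about 0.009 rad/s. It turns stiffly, as in thick grease (2.2 N m s/rad): a firm grip (20 N or more) on two flats slowly turns the head back until they lie flat on the fingers, in up to 4 s.
- toggle (a joint): Angle of the switch's toggle lever in rad: 0 = ON, leaning 0.5 rad from upright to the switch box's -x side; 1.0 = OFF, leaning 0.5 rad to its +x side. It swings in the box's x-z plane and stays where it is left; pushing it takes about 1 N at the knob. It starts between 0 and 0.12.
- toggle_tip (a point): Centre of the red ball knob (26 mm diameter) at the lever's end, 70 mm from the pivot; the rod below is 10 mm thick. At ON it stands at box x -34 mm, at OFF at box x +34 mm, both times at z 83 mm; at mid swing z 92 mm.
- toggle_base: Switch box, grey, fixed to the bench, 70 (x) x 50 (y) x 25 mm; origin: centre of its underside, z up. The lever's pivot is at x 0, y 0, z 22 mm. It stands on the robot's left or right of the vibrator.
- jar: Jar with yellow cap, 60 mm diameter, 75 mm tall, loose; origin: centre of its underside. Stands on the other side of the vibrator from the switch box. To be left alone.
- cast: Plaster dental cast, 64 mm diameter, 30 mm tall, loose, on the right beyond the jar or the switch box; origin: centre of its underside. To be left alone.
- spatula: Spatula 180 mm long lying along its x on the bench, loose. To be left alone.
Mind the look-alikes: they are no part of the job. Of the things that look like the toggle_base, the smaller one is meant.

How it is judged:
By the outcome, as a careful person would: the job done as asked, in the order asked, and still so for the second after the job is handed in, while the arm keeps its last pose, push and grip.
It also fails if it takes over 48 s, if anything falls off the work surface, if the arm or the gripper's body presses on something with over 40 N, if the wrist force passes 120 N, or if a joint passes its speed limit or range.

## Working session

There is one attempt and no reset: what is moved stays moved. The work goes in short steps, Python scripts to look and compute and a tool call to move; the robot and the scene stay as the last step left them, time stands still between calls to the robot, and variables do not carry over. Pictures are saved under pics/ and viewed, about 8 in all and at most 12, crops included, and the job is handed in when it is done.

Besides the shell and the picture viewer there is one more tool, called after "Call:" as name(argument=value, ...), one argument or row to a line, values as JSON. drive_tool: Moves the arm, as the interface text tells. Its arguments: {"type":"object","properties":{"motion":{"type":"array"},"claw":{"type":"number"},"newtons":{"type":"number"}},"required":["motion"]}

```bash
mkdir -p pics; cat > h.py <<'E'
import numpy as np, cv2
from scipy.spatial.transform import Rotation as R
from cell import ctrl
def shot(n,f):
    c=ctrl.capture(n); cv2.imwrite('pics/'+f+'.png',c['image'][:,:,::-1]); np.save('pics/'+f+'.npy',c,allow_pickle=True); return c
def load(f): return np.load('pics/'+f+'.npy',allow_pickle=True).item()
def rot(c):
    a=np.array(c['attitude'],float); return R.from_matrix(a) if a.shape==(3,3) else (R.from_rotvec(a) if a.size==3 else R.from_quat(a))
def cloud(c):
    h,w=c['range_z'].shape; u,v=np.meshgrid(np.arange(w),np.arange(h))
    K=np.array([[c['fx'],0,c['cx']],[0,c['fy'],c['cy']],[0,0,1.]])
    p=cv2.undistortPoints(np.stack([u,v],-1).reshape(-1,1,2).astype(float),K,np.array([c['k1'],0,0,0.])).reshape(h,w,2)
    d=np.stack([p[...,0],-p[...,1],-np.ones((h,w))],-1)
    d=rot(c).apply(d.reshape(-1,3)).reshape(h,w,3)
    return np.array(c['position'])+d*c['range_z'][...,None], d
def onz(c,d,u,v,z):
    r=d[int(round(v)),int(round(u))]; o=np.array(c['position']); return o+r*(z-o[2])/r[2]
E
python3 - <<'E'
from h import *
print(ctrl.get_obs())
for n in('top','side'):
    c=shot(n,n+'0'); print(n,c['position'],c['attitude'],c['fx'],c['cx'],c['cy'],c['k1'],(c['range_z']>0).mean())
print(ctrl.get_obs()['clock'])
E
```

```text
{'clock': 0.0, 'joint_pos': array([-1.32849289e+00,  4.94181313e-01,  1.34614571e+00,  2.65421136e-05,
        1.30249855e+00, -9.54974512e-02]), 'joint_vel': array([-0.00104128, -0.0017609 , -0.00144466,  0.00127631,  0.00018276,
       -0.00072223]), 'joint_efforts': array([-6.70937243e-04, -8.82167816e+01, -3.83876538e+01, -2.31292670e-04,
        1.00247352e-02,  3.69719623e-05]), 'ee_pos': array([ 0.20704726, -0.58927135,  0.19299651]), 'eef_rot': array([-3.09567632e+00, -5.27879214e-01,  1.01903571e-04]), 'ft_force': array([ 0.3956902 , -0.14080661, -0.41458565]), 'ft_torque': array([-0.01363396, -0.04626577, -0.05141359]), 'finger_gap': 1.0015796624947761}
top [ 0.50889229 -0.08460662  1.00583293] [ 0.02855153 -0.04517349 -1.54139564] 372.00857972549835 322.4843460816794 201.57808182793212 0.028276814262553424 0.99603125
side [0.42573439 0.67972733 0.7520753 ] [ 0.08308591 -1.27417234 -2.6937538 ] 382.2214443202495 317.31962395548567 198.00608627832 -0.09335366795310636 0.99605859375
0.1
```

View pics/top0.png

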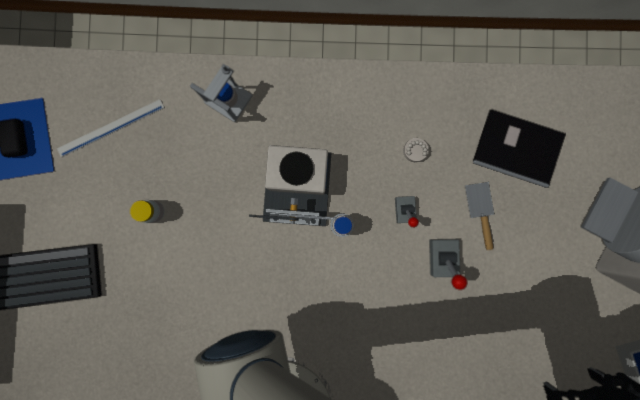

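View pics/side0.png

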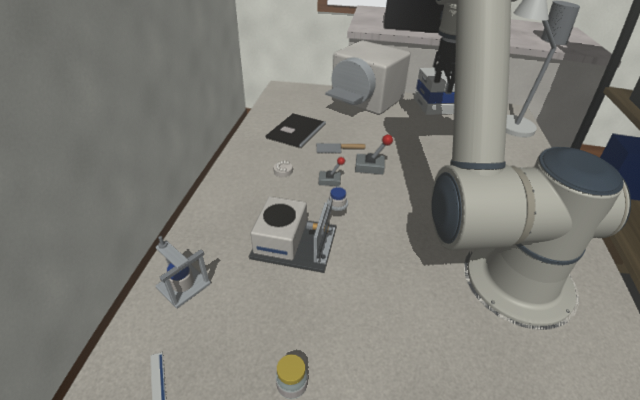

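The top view shows the unit at (297,190), bolt and spacer at about (293,204), and the front cup cast at (343,225). The small switch is at (406,210) with its knob at (413,222), and the larger decoy is at (446,258). The jar is at (142,211), the cast at (417,150) and the spatula at (483,215). The side view agrees.

```bash
python3 - <<'E'
from h import *
c=load('top0'); P,d=cloud(c); im=c['image']
hsv=cv2.cvtColor(im,cv2.COLOR_RGB2HSV)
# bench check
print('bench',P[300:320,180:190].reshape(-1,3).mean(0))
def comp(m,name,z=None,amin=20):
    n,l,s,ce=cv2.connectedComponentsWithStats(m.astype(np.uint8))
    for i in range(1,n):
        if s[i,4]>=amin:
            q=P[l==i]; print(name,ce[i].round(1),s[i,4],'med',np.median(q,0).round(4),'zmax',q[:,2].max().round(4))
red=((hsv[...,0]<8)|(hsv[...,0]>172))&(hsv[...,1]>150)&(hsv[...,2]>60)
comp(red,'red')
# top-height regions
Z=P[...,2]
roi=np.zeros(Z.shape,bool); roi[130:240,240:365]=1
for lo,hi,nm in((.082,.0945,'housing'),(.0945,.1015,'disc'),(.1015,.112,'brk')):
    m=roi&(Z>lo)&(Z<hi); q=P[m]
    r=cv2.minAreaRect((q[:,:2]*1000).astype(np.float32)); print(nm,m.sum(),r,q.mean(0).round(4), cv2.boxPoints(r).round(0).tolist())
roi[:]=0; roi[190:230,392:425]=1
m=roi&(Z>.018)&(Z<.032); q=P[m]; r=cv2.minAreaRect((q[:,:2]*1000).astype(np.float32)); print('box',m.sum(),r)
big=im[130:250,235:435]; cv2.imwrite('pics/crop.png',cv2.resize(big,None,fx=4,fy=4,interpolation=cv2.INTER_CUBIC)[:,:,::-1])
s=load('side0'); 
cv2.imwrite('pics/crop2.png',cv2.resize(s['image'][140:275,240:400],None,fx=5,fy=4.4,interpolation=cv2.INTER_CUBIC)[:,:,::-1])
E
```

```text
bench [ 0.26007059  0.26210839 -0.00096107]
red [412.9 221.6] 78 med [ 0.5087 -0.3167  0.0918] zmax 0.0964
red [458.9 281.6] 172 med [ 0.3727 -0.4166  0.1294] zmax 0.1356
housing 2121 ((589.2354736328125, -55.65333557128906), (255.0818328857422, 200.17578125), 80.43802642822266) [ 0.6134 -0.0294  0.0882] [[469.0, -165.0], [667.0, -198.0], [709.0, 53.0], [512.0, 87.0]]
disc 1068 ((579.0538940429688, -56.56135559082031), (241.87062072753906, 176.53598022460938), 80.59378051757812) [ 0.6003 -0.0524  0.0973] [[472.0, -161.0], [646.0, -190.0], [686.0, 48.0], [512.0, 77.0]]
brk 166 ((518.3135986328125, -57.88787078857422), (199.97024536132812, 20.496437072753906), 80.4900894165039) [ 0.5237 -0.0225  0.1039] [[492.0, -155.0], [512.0, -158.0], [545.0, 39.0], [525.0, 42.0]]
box 382 ((542.2965698242188, -315.26287841796875), (69.05448913574219, 49.995235443115234), 4.908696174621582)
```

View pics/crop.png

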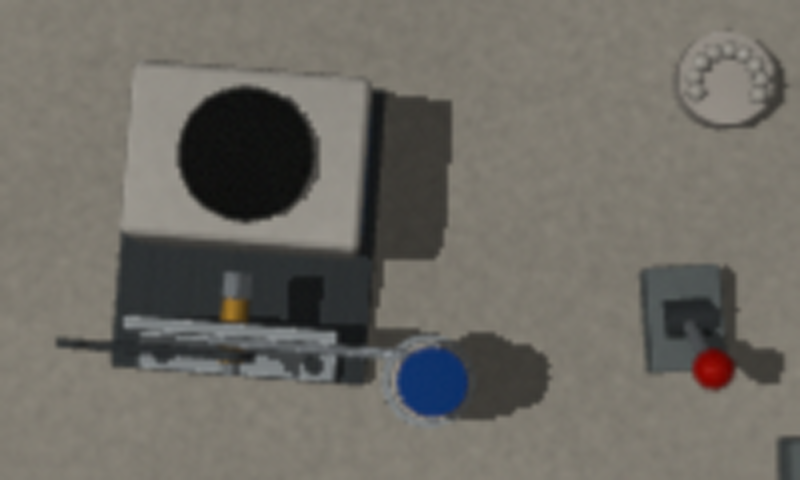

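The crop shows the bolt head (grey) at about full px (294,201), just above the brass spacer. The red knob leans towards the robot, on the box's −x side (4.9° yaw).

```bash
python3 - <<'E'
from h import *
c=load('top0'); P,d=cloud(c); Z=P[...,2]; im=c['image'].astype(int)
roi=np.zeros(Z.shape,bool); roi[140:196,255:340]=1
m=(roi&(Z>.083)&(Z<.104)).astype(np.uint8)
m=cv2.morphologyEx(m,cv2.MORPH_OPEN,np.ones((3,3)))
n,l,s,ce=cv2.connectedComponentsWithStats(m); i=1+s[1:,4].argmax()
q=P[l==i]; r=cv2.minAreaRect((q[:,:2]*1000).astype(np.float32)); print('housing',r)
# bracket top line
roi[:]=0; roi[200:222,262:324]=1
mb=roi&(Z>.098)&(Z<.112)
q=P[mb]*1000; r2=cv2.minAreaRect(q[:,:2].astype(np.float32)); print('bracket',r2,q.mean(0), mb.sum())
v=cv2.fitLine(q[:,:2].astype(np.float32),cv2.DIST_HUBER,0,.01,.01).ravel(); print('line',v,np.degrees(np.arctan2(-v[0],v[1])))
# head
for vv in range(195,212): print(vv,[(tuple(im[vv,u]),(P[vv,u]*1000).round(0).astype(int).tolist()) for u in (292,294,296)])
for (u,v) in((294,200),(294,201)): print(onz(c,d,u,v,.0835))
cw,hd=cv2.connectedComponentsWithStats(((Z>.06)&(Z<.095)&(np.indices(Z.shape)[0]<207)&(np.indices(Z.shape)[0]>194)&(abs(np.indices(Z.shape)[1]-294)<12)).astype(np.uint8))[2:],0
print(cw)
E
```

```text
housing ((632.7264404296875, -26.125015258789062), (148.9722442626953, 109.5008773803711), 87.54714965820312)
bracket ((524.1779174804688, -20.352741241455078), (126.9785385131836, 7.858489990234375), 87.27649688720703) [524.14809908 -20.17926001 103.77243974] 173
line [ 5.1598113e-02  9.9866796e-01  5.2413226e+02 -2.0004421e+01] -2.957667
195 [((np.int64(46), np.int64(50), np.int64(50)), [571, -12, 8]), ((np.int64(44), np.int64(48), np.int64(49)), [571, -18, 11]), ((np.int64(44), np.int64(48), np.int64(50)), [572, -23, 8])]
196 [((np.int64(46), np.int64(49), np.int64(51)), [569, -12, 10]), ((np.int64(43), np.int64(47), np.int64(49)), [569, -18, 8]), ((np.int64(43), np.int64(47), np.int64(48)), [569, -23, 11])]
197 [((np.int64(55), np.int64(58), np.int64(60)), [566, -13, 12]), ((np.int64(47), np.int64(52), np.int64(53)), [566, -18, 11]), ((np.int64(45), np.int64(49), np.int64(50)), [566, -23, 14])]
198 [((np.int64(95), np.int64(98), np.int64(101)), [559, -18, 79]), ((np.int64(74), np.int64(78), np.int64(80)), [559, -23, 83]), ((np.int64(52), np.int64(56), np.int64(58)), [560, -28, 81
[... 2098 characters left out ...]
t64(45), np.int64(20)), [532, -28, 79])]
210 [((np.int64(92), np.int64(75), np.int64(51)), [529, -19, 83]), ((np.int64(83), np.int64(68), np.int64(48)), [530, -24, 81]), ((np.int64(61), np.int64(51), np.int64(36)), [530, -28, 77])]
211 [((np.int64(122), np.int64(126), np.int64(126)), [527, -20, 102]), ((np.int64(121), np.int64(123), np.int64(124)), [527, -25, 103]), ((np.int64(103), np.int64(103), np.int64(100)), [527, -30, 103])]
[ 0.55436884 -0.02304682  0.0835    ]
[ 0.55188706 -0.02312723  0.0835    ]
(array([[     0,      0,    640,    400, 255940],
       [   291,    198,      7,      9,     60]], dtype=int32), array([[319.50601313, 199.49942565],
       [293.85      , 201.95      ]]))
```

Call:
drive_tool(
  motion=[
    [0, 0, 0, 0.13],
    [0, 0, 0, 0.13],
    [0, 0, 0, 0.13],
    [34, -41, 0, 0],
    [34, -41, 0, 0],
    [34, -41, 0, 0],
    [34, -41, 0, 0],
    [34, -41, 0, 0],
    [34, -41, 0, 0],
    [34, -41, 0, 0],
  ],
  claw=1,
  newtons=60,
)

```text
clock: 1.35
ee_pos: [0.4678, -0.3118, 0.1907]
eef_rot: [-3.135, 0.112, 0.004]
ft_force: [0.0, 0.3, -0.7]
finger_gap: -0.005
```

Call:
drive_tool(
  motion=[
    [-6, 6, 10, -0.02],
    [0, 0, 35, 0],
    [0, 0, 35, 0],
    [0, 0, 30, 0],
    [0, 0, 8, 0],
    [0, 0, 0, 0],
  ],
)

```text
clock: 2.1
ee_pos: [0.4611, -0.3159, 0.0688]
eef_rot: [-3.136, 0.072, 0.005]
ft_force: [0.9, -0.4, 0.2]
finger_gap: 0.006
```

```bash
python3 - <<'E'
from h import *
o=ctrl.get_obs(); print(o['ee_pos'],o['eef_rot'],o['ft_force'],o['clock'])
R0=R.from_rotvec(o['eef_rot'])
b=np.array([.5423,-.3153]);e=np.array([np.cos(.0857),np.sin(.0857)])
k=b-34e-3*e; print('knob',k)
for tgt in (b+6e-3*e,b+14e-3*e): print('to',tgt,R0.inv().apply(np.r_[tgt,.072]-o['ee_pos'])*1000)
E
```

```text
[ 0.46111693 -0.31586913  0.06882319] [-3.13550873  0.07197639  0.00504849] [ 0.88409577 -0.41814094  0.16768663] 2.1
knob [ 0.50842478 -0.31821023]
to [ 0.54827798 -0.31478643] [87.00850637 -5.09819338 -3.44100067]
to [ 0.55624862 -0.31410167] [94.93929435 -6.14803102 -3.46204574]
```

Call:
drive_tool(
  motion=[
    [20, 2, -1, 0],
    [15, -1, -1, 0],
    [15, -1, -1, 0],
    [15, -1, 0, 0],
    [12, -1, 0, 0],
    [8, -1, 0, 0],
    [4, 0, 0, 0],
  ],
)

```text
clock: 2.98
ee_pos: [0.5551, -0.3181, 0.0752]
eef_rot: [-3.138, 0.072, 0.001]
ft_force: [-0.4, 0.9, -0.3]
finger_gap: -0.002
```

```bash
python3 - <<'E'
from h import *
c=shot('side','side1'); P,d=cloud(c)
cv2.imwrite('pics/s1c.png',cv2.resize(c['image'][120:280,230:420],None,fx=4,fy=3.7,interpolation=cv2.INTER_CUBIC)[:,:,::-1])
for n in('side','top'):
    c=shot(n,n+'1'); P,d=cloud(c)
    h=cv2.cvtColor(c['image'],cv2.COLOR_RGB2HSV); m=((h[...,0]<8)|(h[...,0]>172))&(h[...,1]>150)&(h[...,2]>60)
    N,l,s,ce=cv2.connectedComponentsWithStats(m.astype(np.uint8))
    for i in range(1,N):
        if s[i,4]>10: print(n,ce[i],s[i,4],np.median(P[l==i],0))
E
```

```text
side [340.5 160.5] 32 [ 0.50918349 -0.31046556  0.08931898]
```

View pics/s1c.png

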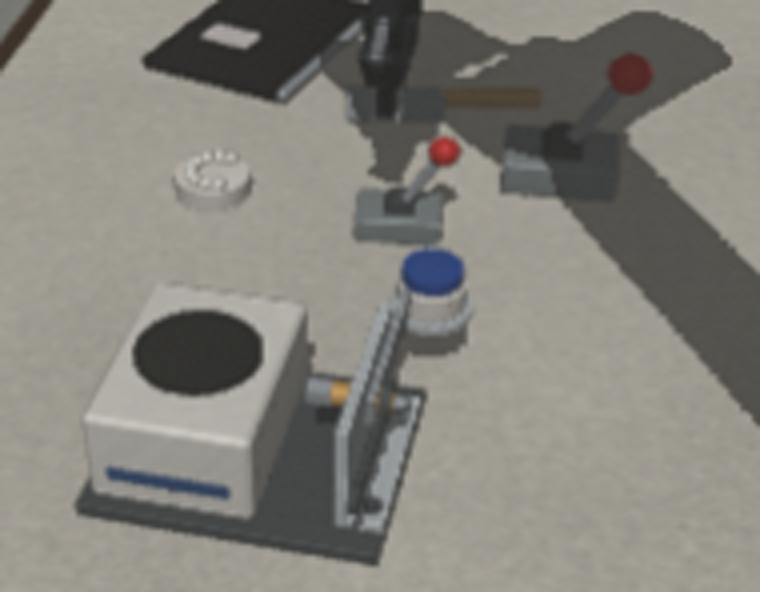

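The knob is still at ON: the finger passed beyond it, with the tip at about side px (326,150), further towards −y than expected. I'll check the actual finger position against the reported pose.

```bash
python3 - <<'E'
from h import *
for n in ('side1','top1'):
    c=load(n);P,d=cloud(c); 
    c0=load(n[:-1]+'0'); 
    df=np.abs(c['image'].astype(int)-c0['image']).sum(2)>40
    ok=(c['range_z']>0)&(c['range_z']<c0['range_z']-.02)&(P[...,0]>.4)&(P[...,0]<.7)&(P[...,1]<-.2)&(P[...,1]>-.5)
    for lo in np.arange(.05,.3,.02):
        q=P[ok&(P[...,2]>lo)&(P[...,2]<lo+.02)]
        if len(q)>3: print(n,round(lo,2),len(q),q.min(0).round(3),np.median(q,0).round(3),q.max(0).round(3))
c=load('side1');P,d=cloud(c)
print([P[v,326].round(3).tolist() for v in range(120,156,4)])
o=ctrl.get_obs(); print(o['ee_pos'],o['joint_pos'])
w=shot('wrist','w1'); print(w['position'],w['attitude'])
E
```

```text
side1 0.11 29 [ 0.544 -0.317  0.112] [ 0.555 -0.309  0.121] [ 0.566 -0.3    0.129]
side1 0.13 40 [ 0.544 -0.315  0.13 ] [ 0.554 -0.305  0.138] [ 0.566 -0.302  0.149]
side1 0.15 27 [ 0.54  -0.338  0.15 ] [ 0.547 -0.286  0.162] [ 0.568 -0.281  0.167]
side1 0.17 56 [ 0.537 -0.334  0.17 ] [ 0.546 -0.28   0.181] [ 0.569 -0.26   0.19 ]
side1 0.19 104 [ 0.535 -0.334  0.19 ] [ 0.552 -0.272  0.202] [ 0.575 -0.255  0.21 ]
side1 0.21 101 [ 0.535 -0.335  0.21 ] [ 0.551 -0.282  0.218] [ 0.575 -0.264  0.23 ]
side1 0.23 103 [ 0.517 -0.316  0.23 ] [ 0.552 -0.284  0.244] [ 0.587 -0.277  0.25 ]
side1 0.25 163 [ 0.517 -0.315  0.25 ] [ 0.55  -0.286  0.26 ] [ 0.588 -0.278  0.27 ]
side1 0.27 205 [ 0.517 -0.322  0.27 ] [ 0.55  -0.289  0.282] [ 0.59 -0.28  0.29]
side1 0.29 132 [ 0.507 -0.327  0.29 ] [ 0.55  -0.283  0.306] [ 0.602 -0.269  0.31 ]
top1 0.15 5 [ 0.542 -0.292  0.162] [ 0.544 -0.288  0.166] [ 0.551 -0.282  0.168]
top1 0.17 17 [ 0.544 -0.292  0.171] [ 0.548 -0.284  0.183] [ 0.568 -0.281  0.187]
top1 0.19 97 [ 0.544 -0.279  0.193] [ 0.555 -0.264  0.204] [ 0.571 -0.256  0.209]
top1 0.21 51 [ 0.546 -0.281  0.21 ] [ 0.555 -0.278  0.219] [ 0.565 -0.267  0.229]
top1 0.23 15 [ 0.55  -0.282  0.23 ] [ 0.558 -0.281  0.238] [ 0.565 -0.279  0.25 ]
top1 0.29 15 [ 0.508 -0.309  0.302] [ 0.513 -0.294  0.307] [ 0.521 -0.287  0.31 ]
[[0.555, -0.281, 0.24], [0.555, -0.283, 0.227], [0.553, -0.274, 0.219], [0.553, -0.272, 0.207], [0.551, -0.258, 0.202], [0.551, -0.267, 0.183], [0.556, -0.306, 0.146], [0.555, -0.304, 0.133], [0.556, -0.31, 0.115]]
[ 0.55462522 -0.31818733  0.07520383] [-0.6154361   0.63934541  1.42989827  0.00239757  1.07449485  1.00057173]
[ 0.6238721  -0.32156872  0.25576284] [-0.21059773  0.22473259 -1.60681641]
```

View pics/w1.png

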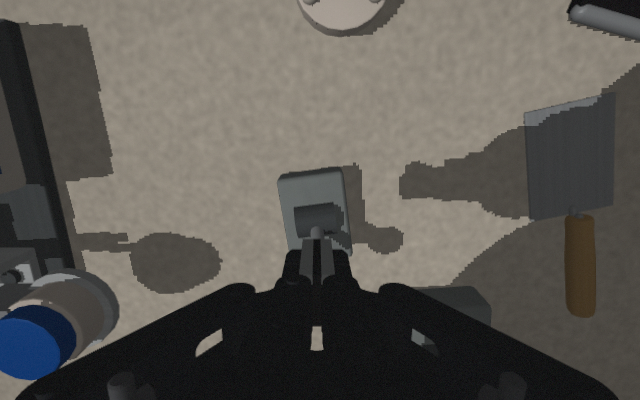

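View pics/top1.png

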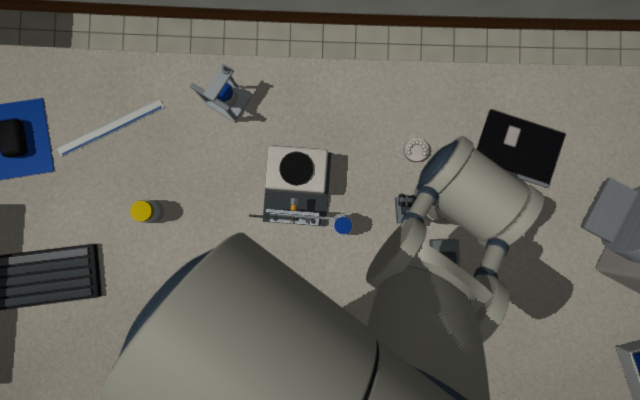

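Both views show that the knob hasn't moved, and the gripper is above the switch box. The lowest finger point measured is z≈0.11, although TCP z reads 0.075. I'll check this with depth from the wrist and side cameras.

```bash
python3 - <<'E'
from h import *
c=load('side1');P,d=cloud(c)
for v in range(144,164,1): print(v,[(c['image'][v,u].tolist(),(P[v,u]*1000).round(0).astype(int).tolist()) for u in (324,327,330)])
c=load('w1');P,d=cloud(c)
for v in range(225,300,6): print(v,[(c['image'][v,u].tolist(),(P[v,u]*1000).round(0).astype(int).tolist()) for u in (308,317,326)])
E
```

```text
144 [([46, 46, 45], [562, -305, 146]), ([40, 39, 37], [553, -304, 148]), ([62, 63, 62], [544, -309, 146])]
145 [([46, 46, 45], [562, -306, 142]), ([41, 41, 39], [552, -303, 145]), ([67, 68, 68], [545, -315, 139])]
146 [([47, 47, 46], [562, -305, 139]), ([41, 40, 39], [553, -305, 140]), ([76, 77, 77], [544, -310, 138])]
147 [([48, 48, 47], [562, -306, 135]), ([41, 41, 39], [552, -302, 138]), ([80, 81, 80], [544, -313, 132])]
148 [([47, 47, 46], [562, -305, 132]), ([40, 40, 39], [552, -302, 135]), ([80, 82, 82], [544, -310, 131])]
149 [([47, 46, 46], [561, -302, 130]), ([42, 41, 40], [552, -302, 131]), ([73, 74, 74], [544, -317, 123])]
150 [([45, 45, 44], [561, -302, 126]), ([42, 42, 41], [552, -304, 127]), ([70, 71, 71], [544, -314, 121])]
151 [([55, 56, 55], [561, -305, 121]), ([50, 50, 49], [551, -300, 126]), ([73, 74, 74], [544, -315, 117])]
152 [([69, 69, 68], [562, -311, 114]), ([66, 66, 65], [552, -307, 117]), ([73, 75, 74], [565, -490, 1])]
153 [([79, 78, 75], [586, -483, -2]), ([79, 78, 75], [575, -485, -2]), ([78, 78, 75], [564, -487, -1])]
154 [([83, 81, 77], [584, -472, 1])
[... 1679 characters left out ...]
 19], [566, -319, 141]), ([53, 55, 53], [566, -322, 141])]
267 [([54, 56, 55], [567, -315, 146]), ([16, 21, 16], [566, -319, 146]), ([54, 55, 55], [566, -322, 146])]
273 [([55, 57, 56], [566, -315, 149]), ([15, 16, 20], [566, -319, 149]), ([53, 56, 55], [566, -322, 150])]
279 [([19, 24, 20], [567, -316, 155]), ([24, 23, 23], [564, -319, 151]), ([18, 23, 18], [567, -322, 155])]
285 [([20, 24, 19], [567, -316, 160]), ([18, 21, 18], [562, -319, 150]), ([17, 18, 16], [567, -322, 159])]
291 [([18, 19, 15], [567, -316, 163]), ([20, 19, 19], [559, -318, 151]), ([12, 18, 20], [567, -322, 164])]
297 [([23, 23, 23], [567, -316, 167]), ([25, 25, 22], [556, -318, 150]), ([24, 22, 22], [567, -322, 167])]
```

Both cameras agree that the real fingertips are about 42 mm above the reported TCP z, so the finger passed over the knob. The x and y match. From here on, true z = reported z + 0.042. I'll back off, go lower and push again.

Call:
drive_tool(
  motion=[
    [-30, 0, 0, 0],
    [-35, 0, 0, 0],
    [-28, 0, 0, 0],
    [0, 0, 15, 0],
    [0, 0, 15, 0],
    [0, 0, 13, 0],
    [0, 0, 0, 0],
  ],
)

```text
clock: 4.05
ee_pos: [0.4587, -0.3137, 0.0293]
eef_rot: [-3.138, 0.074, 0.001]
ft_force: [-0.9, -1.1, 0.5]
finger_gap: 0.002
```

```bash
cat >> h.py <<'E'
def tip():
    o=ctrl.get_obs(); x,y,z=o['ee_pos']
    c=shot('wrist','w_%d'%int(o['clock']*100)); P,d=cloud(c)
    m=(c['range_z']>0)&(abs(P[...,0]-x)<.025)&(abs(P[...,1]-y)<.012)&(P[...,2]>z+.01)&(c['range_z']<.25)&(np.indices(m0:=c['range_z'].shape)[0]>150)
    q=P[m]; print('ee',o['ee_pos'].round(4),o['eef_rot'].round(3),'tip min',np.percentile(q,2,axis=0).round(3),q.max(0).round(3))
    c=shot('side','s_%d'%int(o['clock']*100)); P,d=cloud(c)
    m=(abs(P[...,0]-x)<.011)&(abs(P[...,1]-y)<.03)&(P[...,2]>z+.005); 
    print('side z low',np.sort(P[m][:,2])[:12].round(3))
    h=cv2.cvtColor(c['image'],cv2.COLOR_RGB2HSV); m=((h[...,0]<8)|(h[...,0]>172))&(h[...,1]>150)&(h[...,2]>60)
    N,l,s,ce=cv2.connectedComponentsWithStats(m.astype(np.uint8))
    for i in range(1,N):
        if s[i,4]>6: print('red',ce[i].round(1),s[i,4],np.median(P[l==i],0).round(3))
E
python3 -c "
from h import *
tip()"
```

```text
ee [ 0.4587 -0.3137  0.0293] [-3.138e+00  7.400e-02  1.000e-03] tip min [ 0.453 -0.325  0.079] [ 0.481 -0.302  0.166]
side z low [0.066 0.067 0.068 0.068 0.069 0.069 0.07  0.073 0.073 0.073 0.075 0.076]
red [340.6 160.4] 33 [ 0.509 -0.31   0.09 ]
```

Call:
drive_tool(
  motion=[
    [15, 3, 0, 0],
    [15, 0, 0, 0],
    [15, -1, 0, 0],
    [15, -1, 0, 0],
    [12, -1, 0, 0],
    [10, -1, 0, 0],
    [6, 0, 0, 0],
    [3, 0, 0, 0],
  ],
)

```text
clock: 5.15
ee_pos: [0.5531, -0.3169, 0.0309]
eef_rot: [-3.138, 0.071, 0.011]
ft_force: [-32.3, -5.3, 19.2]
finger_gap: -0.0
```

```bash
python3 -c "
from h import *
tip()"
```

```text
ee [ 0.5531 -0.3169  0.0309] [-3.138  0.071  0.011] tip min [ 0.548 -0.328  0.087] [ 0.578 -0.305  0.167]
side z low [0.037 0.037 0.039 0.039 0.04  0.041 0.041 0.043 0.044 0.044 0.047 0.047]
red [389.1 138.3] 32 [ 0.366 -0.412  0.129]
red [318.8 159.1] 27 [ 0.576 -0.305  0.09 ]
```

The knob now stands at x=0.576 (OFF, 67 mm travelled). The 32 N reading means the lever is against its stop. Next I retract and move over the gap.

Call:
drive_tool(
  motion=[
    [-12, 0, 0, 0],
    [-10, 0, -20, 0],
    [0, 0, -60, 0],
    [0, 0, -60, 0],
    [5, -49, 0, 0],
    [5, -49, 0, 0],
    [5, -49, 0, 0],
    [5, -49, 0, 0],
    [5, -49, 0, 0],
    [5, -49, 0, 0],
  ],
)

```text
clock: 6.5
ee_pos: [0.5771, -0.0203, 0.1895]
eef_rot: [3.139, -0.083, 0.013]
ft_force: [0.4, -0.0, -0.1]
finger_gap: -0.0
```

Call:
drive_tool(
  motion=[
    [0, 0, 0, 0],
    [0, 0, 0, 0],
    [0, 0, 0, 0],
    [0, 0, 0, 0],
  ],
  claw=-0.2,
)

```text
clock: 7.0
ee_pos: [0.5774, -0.0194, 0.1929]
eef_rot: [3.139, -0.08, 0.02]
ft_force: [0.6, -0.2, 0.6]
finger_gap: 0.598
```

```bash
python3 - <<'E'
from h import *
o=ctrl.get_obs(); r=R.from_rotvec(o['eef_rot']); print(o['ee_pos'],r.as_matrix().round(3).tolist(),o['finger_gap'])
print('move',r.inv().apply(np.array([.5557,-.022,.014])-o['ee_pos'])*1000)
c=shot('wrist','w2'); P,d=cloud(c); Z=P[...,2]
# head + bracket as seen by wrist
m=(abs(P[...,0]-.5523)<.007)&(abs(P[...,1]+.022)<.02)&(Z>.06)&(Z<.1); print('head',m.sum(),P[m].min(0) if m.any() else 0,P[m].mean(0) if m.any() else 0,P[m].max(0) if m.any() else 0)
c=shot('side','side2'); P,d=cloud(c); h=cv2.cvtColor(c['image'],cv2.COLOR_RGB2HSV); m=((h[...,0]<8)|(h[...,0]>172))&(h[...,1]>150)&(h[...,2]>60)
N,l,s,ce=cv2.connectedComponentsWithStats(m.astype(np.uint8))
for i in range(1,N):
    if s[i,4]>6: print('red',ce[i].round(1),s[i,4],np.median(P[l==i],0).round(3))
E
```

```text
[ 0.57740769 -0.01939071  0.19288177] [[0.999, -0.051, 0.013], [-0.051, -0.999, -0.002], [0.013, 0.001, -1.0]] 0.5976437369531219
move [-23.82519229   3.55447945 178.5957589 ]
head 244 [ 0.54539521 -0.03019659  0.07283454] [ 0.55243898 -0.02189862  0.08235107] [ 0.55928878 -0.01321792  0.08587804]
```

View pics/w2.png

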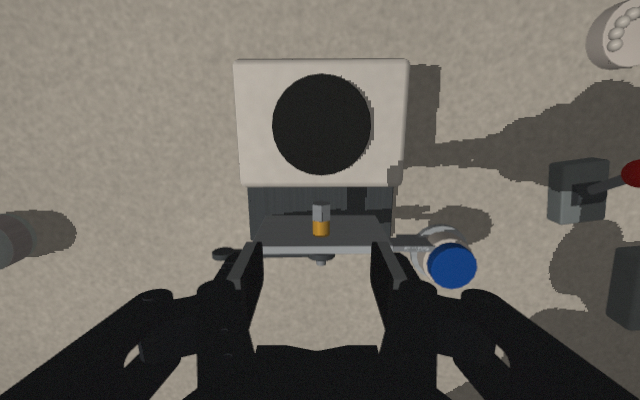

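The wrist view shows the head and spacer at (320,207)/(320,228), centred between the open fingers. The knob, at far right (635,172), is now on the far side of its box. I'll line up in x and descend to just above the bracket.

Call:
drive_tool(
  motion=[
    [-12, 2, 0, 0],
    [-11, 2, 0, 0],
    [0, 0, 40, 0],
    [0, 0, 40, 0],
    [0, 0, 30, 0],
    [0, 0, 0, 0],
  ],
)

```text
clock: 7.85
ee_pos: [0.5513, -0.0235, 0.0808]
eef_rot: [3.139, -0.082, 0.021]
ft_force: [-0.5, -0.2, -0.1]
finger_gap: 0.599
```

```bash
python3 - <<'E'
from h import *
o=ctrl.get_obs(); r=R.from_rotvec(o['eef_rot']); print(o['ee_pos'],o['finger_gap'],r.as_matrix().round(3).tolist())
print('move',r.inv().apply(np.array([.5557,-.022,.014])-o['ee_pos'])*1000)
c=shot('side','side3'); P,d=cloud(c); c0=load('side0')
ok=(c['range_z']>0)&(c['range_z']<c0['range_z']-.015)&(P[...,2]<.19)&(P[...,0]>.45)&(P[...,1]>-.1)
for lo in np.arange(.09,.19,.01):
    q=P[ok&(P[...,2]>lo)&(P[...,2]<lo+.01)]
    if len(q)>2: print(round(lo,2),len(q),q.min(0).round(3),q.max(0).round(3))
cv2.imwrite('pics/s3c.png',cv2.resize(c['image'][120:280,230:420],None,fx=4,fy=3.7,interpolation=cv2.INTER_CUBIC)[:,:,::-1])
E
```

```text
[ 0.55133784 -0.02350563  0.08076413] 0.5988763604245511 [[0.999, -0.052, 0.013], [-0.052, -0.999, -0.002], [0.013, 0.001, -1.0]]
move [ 3.38841171 -1.80301614 66.81326591]
0.12 21 [ 0.537 -0.053  0.122] [0.562 0.012 0.13 ]
0.13 35 [ 0.537 -0.055  0.13 ] [0.562 0.016 0.139]
0.14 36 [ 0.537 -0.052  0.14 ] [0.561 0.018 0.15 ]
0.15 15 [ 0.536 -0.057  0.15 ] [0.557 0.017 0.16 ]
0.16 14 [ 0.535 -0.055  0.164] [0.563 0.034 0.169]
0.17 55 [ 0.534 -0.071  0.17 ] [0.563 0.037 0.179]
0.18 37 [ 0.531 -0.075  0.18 ] [0.564 0.04  0.19 ]
```

View pics/s3c.png

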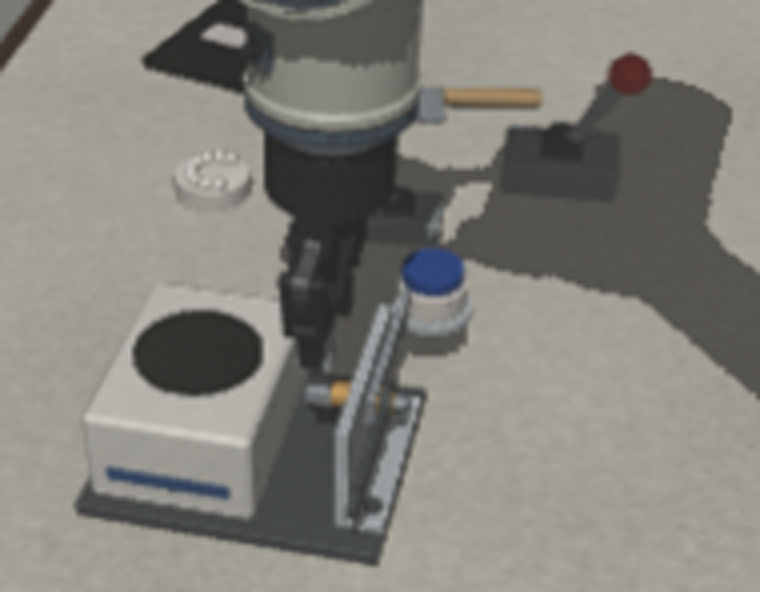

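The fingers hang over the gap with tips near z 0.122. They measure about 1.5 mm nearer the bracket than reported, so I'll correct for that while going down in steps.

Call:
drive_tool(
  motion=[
    [5, -2, 0, 0],
    [0, 0, 20, 0],
    [0, 0, 20, 0],
    [0, 0, 20, 0],
    [0, 0, 6, 0],
    [0, 0, 0, 0],
  ],
)

```text
clock: 8.65
ee_pos: [0.5658, -0.0224, 0.0231]
eef_rot: [3.137, -0.081, 0.046]
ft_force: [-0.1, -0.0, -0.7]
finger_gap: 0.605
```

```bash
python3 - <<'E'
from h import *
o=ctrl.get_obs(); r=R.from_rotvec(o['eef_rot']); print(o['ee_pos'],o['ft_force'])
print('move',r.inv().apply(np.array([.557,-.022,.014])-o['ee_pos'])*1000)
c=shot('side','side4'); P,d=cloud(c); c0=load('side0')
ok=(c['range_z']>0)&(c['range_z']<c0['range_z']-.01)&(P[...,2]<.12)&(P[...,0]>.45)&(P[...,1]>-.1)&(P[...,0]<.6)
for lo in np.arange(.03,.12,.01):
    q=P[ok&(P[...,2]>lo)&(P[...,2]<lo+.01)]
    if len(q)>2: print(round(lo,2),len(q),q.min(0).round(3),q.max(0).round(3))
E
```

```text
[ 0.56575204 -0.02244495  0.02309415] [-0.06843423 -0.04290342 -0.66426608]
move [-9.02715209 -0.01314324  8.83233296]
0.06 9 [ 0.511 -0.048  0.065] [0.572 0.081 0.069]
0.07 40 [ 0.507 -0.049  0.071] [0.573 0.089 0.08 ]
0.08 34 [ 0.551 -0.05   0.08 ] [0.575 0.017 0.09 ]
0.09 17 [ 0.551 -0.056  0.09 ] [0.57  0.018 0.099]
0.1 6 [ 0.547 -0.053  0.103] [0.553 0.014 0.109]
0.11 38 [ 0.547 -0.052  0.111] [0.576 0.037 0.12 ]
```

Call:
drive_tool(
  motion=[
    [-5, 0, 0, 0],
    [-4, 0, 0, 0],
    [0, 0, 6, 0],
    [0, 0, 3, 0],
    [0, 0, 0, 0],
  ],
)

```text
clock: 9.32
ee_pos: [0.5573, -0.0221, 0.0151]
eef_rot: [3.137, -0.081, 0.05]
ft_force: [1.4, 0.3, 0.5]
finger_gap: 0.598
```

```bash
python3 - <<'E'
from h import *
o=ctrl.get_obs(); r=R.from_rotvec(o['eef_rot']); print(o['ee_pos'],o['ft_force'],r.as_matrix().round(3).tolist())
print('move',r.inv().apply(np.array([.557,-.022,.014])-o['ee_pos'])*1000)
c=shot('side','side5'); P,d=cloud(c); c0=load('side0')
ok=(c['range_z']>0)&(c['range_z']<c0['range_z']-.01)&(P[...,2]<.12)&(P[...,0]>.53)&(P[...,1]>-.1)&(P[...,0]<.6)
for lo in np.arange(.03,.12,.01):
    q=P[ok&(P[...,2]>lo)&(P[...,2]<lo+.01)]
    if len(q)>2: print(round(lo,2),len(q),q.min(0).round(3),q.max(0).round(3))
E
```

```text
[ 0.55732977 -0.02208944  0.01512706] [1.39861109 0.3314135  0.49251523] [[0.998, -0.052, 0.032], [-0.052, -0.999, -0.004], [0.032, 0.003, -0.999]]
move [-0.36999683 -0.07530148  1.11554957]
0.06 22 [ 0.543 -0.049  0.06 ] [0.567 0.017 0.07 ]
0.07 28 [ 0.543 -0.048  0.07 ] [0.567 0.019 0.08 ]
0.08 24 [ 0.542 -0.052  0.08 ] [0.563 0.018 0.089]
0.09 4 [ 0.542 -0.053  0.091] [0.546 0.012 0.098]
0.1 29 [ 0.538 -0.075  0.101] [0.568 0.037 0.11 ]
0.11 38 [ 0.535 -0.041  0.11 ] [0.569 0.038 0.12 ]
```

The fingers are centred in the gap (x 0.543–0.567) with tips at z≈0.057. Now I grip and wait for the head to align.

Call:
drive_tool(
  motion=[
    [0, 0, 0, 0],
    [0, 0, 0, 0],
    [0, 0, 0, 0],
    [0, 0, 0, 0],
    [0, 0, 0, 0],
    [0, 0, 0, 0],
    [0, 0, 0, 0],
    [0, 0, 0, 0],
    [0, 0, 0, 0],
    [0, 0, 0, 0],
  ],
  claw=1,
  newtons=60,
)

```text
clock: 10.62
ee_pos: [0.5575, -0.0228, 0.0154]
eef_rot: [3.136, -0.081, 0.051]
ft_force: [0.1, -2.2, 1.3]
finger_gap: 0.184
```

Call:
drive_tool(
  motion=[
    [0, 0, 0, 0],
    [0, 0, 0, 0],
    [0, 0, 0, 0],
    [0, 0, 0, 0],
    [0, 0, 0, 0],
    [0, 0, 0, 0],
    [0, 0, 0, 0],
    [0, 0, 0, 0],
    [0, 0, 0, 0],
    [0, 0, 0, 0],
  ],
)

```text
clock: 11.88
ee_pos: [0.5575, -0.0228, 0.0155]
eef_rot: [3.136, -0.081, 0.051]
ft_force: [-1.3, -2.0, 1.1]
finger_gap: 0.187
```

Call:
drive_tool(
  motion=[
    [0, 0, 0, 0],
    [0, 0, 0, 0],
    [0, 0, 0, 0],
    [0, 0, 0, 0],
    [0, 0, 0, 0],
    [0, 0, 0, 0],
    [0, 0, 0, 0],
    [0, 0, 0, 0],
    [0, 0, 0, 0],
    [0, 0, 0, 0],
  ],
)

```text
clock: 13.12
ee_pos: [0.5575, -0.0228, 0.0154]
eef_rot: [3.136, -0.081, 0.051]
ft_force: [-0.7, -1.4, 0.7]
finger_gap: 0.186
```

Call:
drive_tool(
  motion=[
    [0, 0, 0, 0],
    [0, 0, 0, 0],
    [0, 0, 0, 0],
    [0, 0, 0, 0],
    [0, 0, 0, 0],
    [0, 0, 0, 0],
    [0, 0, 0, 0],
    [0, 0, 0, 0],
    [0, 0, 0, 0],
    [0, 0, 0, 0],
  ],
)

```text
clock: 14.38
ee_pos: [0.5575, -0.0228, 0.0154]
eef_rot: [3.136, -0.081, 0.051]
ft_force: [-0.7, -1.2, 1.1]
finger_gap: 0.186
```

```bash
python3 - <<'E'
from h import *
o=ctrl.get_obs(); print(o['ee_pos'],o['ft_force'],o['ft_torque'],o['finger_gap'],o['finger_gap']*85)
for n in('side','top','wrist'):
    c=shot(n,n+'6'); P,d=cloud(c); h=cv2.cvtColor(c['image'],cv2.COLOR_RGB2HSV); m=((h[...,0]<8)|(h[...,0]>172))&(h[...,1]>150)&(h[...,2]>60)
    N,l,s,ce=cv2.connectedComponentsWithStats(m.astype(np.uint8))
    for i in range(1,N):
        if s[i,4]>6: print(n,'red',ce[i].round(1),s[i,4],np.median(P[l==i],0).round(3))
c=load('side6')
a=cv2.resize(c['image'][120:280,230:420],(570,480),interpolation=cv2.INTER_CUBIC)
cv2.imwrite('pics/fin.png',a[:,:,::-1])
E
```

```text
[ 0.55749286 -0.02278272  0.01544968] [-0.71835245 -1.18189106  1.10864904] [-0.31845927  0.18202102  0.02589662] 0.18576538013360858 15.79005731135673
top red [411.2 194.9] 66 [ 0.575 -0.311  0.092]
top red [459.9 282.2] 149 [ 0.372 -0.419  0.131]
```

View pics/fin.png

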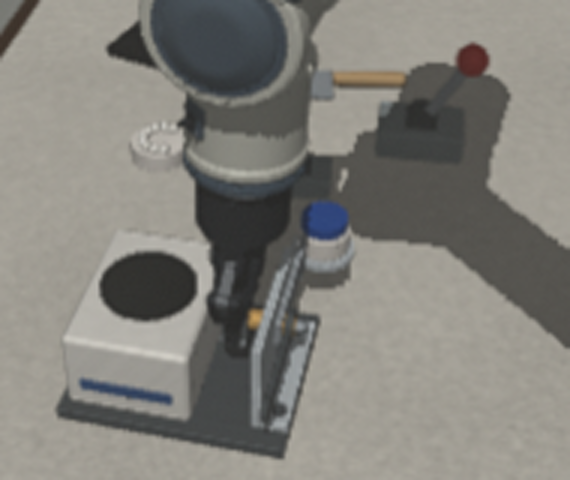

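The fingers hold the head with a steady gap of 0.186 (about 16 mm), the brass spacer is clear of the pads, and the knob is at OFF (0.575, −0.311). Next I check that the spanner has stopped.

Call:
drive_tool(
  motion=[
    [0, 0, 0, 0],
    [0, 0, 0, 0],
    [0, 0, 0, 0],
    [0, 0, 0, 0],
    [0, 0, 0, 0],
    [0, 0, 0, 0],
    [0, 0, 0, 0],
    [0, 0, 0, 0],
    [0, 0, 0, 0],
    [0, 0, 0, 0],
  ],
)

```text
clock: 15.78
ee_pos: [0.5575, -0.0227, 0.0154]
eef_rot: [3.136, -0.081, 0.051]
ft_force: [-0.3, -3.0, 0.3]
finger_gap: 0.186
```

```bash
python3 - <<'E'
from h import *
o=ctrl.get_obs(); print(o['clock'],o['ft_force'],o['ft_torque'],o['finger_gap'])
shot('side','side7')
for f in('side0','side2','side3','side5','side6','side7'):
    c=load(f); P,d=cloud(c)
    m=(P[...,0]>.50)&(P[...,0]<.53)&(P[...,1]>.052)&(P[...,1]<.11)&(P[...,2]>.04)
    q=P[m]
    if len(q)>10:
        a,b=np.polyfit(q[:,1]+.02,q[:,2],1); print(f,m.sum(),'slope',round(-a,3),'angle from tip height',round((.075-np.median(q[:,2]))/(np.median(q[:,1])+.02),3))
a=load('top0');b=load('top6'); hs=lambda c:c['image'][190:230,125:165].astype(int)
print('jar diff',np.abs(hs(a)-hs(b)).mean(), 'cast', np.abs(a['image'][135:165,402:432].astype(int)-b['image'][135:165,402:432]).mean(),'side cast',np.abs(load('side0')['image'][160:178,270:296].astype(int)-load('side7')['image'][160:178,270:296]).mean())
E
```

```text
15.775 [-0.26070059 -3.02162363  0.25179247] [-0.24968856  0.12708103 -0.02463516] 0.18616130938682665
side0 43 slope -0.002 angle from tip height -0.138
side2 395 slope 16.807 angle from tip height -6.285
side3 680 slope 12.934 angle from tip height -5.102
side5 719 slope 10.959 angle from tip height -4.159
side6 724 slope 11.054 angle from tip height -4.183
side7 720 slope 10.921 angle from tip height -4.177
jar diff 10.026041666666666 cast 11.754074074074074 side cast 16.916666666666668
```

```bash
python3 - <<'E'
from h import *
for f in('side0','side1','side5','side6','side7'):
    c=load(f); P,d=cloud(c)
    m=(P[...,0]>.50)&(P[...,0]<.53)&(P[...,1]>.052)&(P[...,1]<.11)&(P[...,2]>.04)&(P[...,2]<.11); q=P[m]
    if len(q)>5: print(f,m.sum(),'spanner y,z',np.median(q,0).round(4),'mean',q.mean(0).round(4),'rows',np.nonzero(m)[0].mean().round(2))
for n,b in (('top',(125,165,195,230)),('side',(265,320,340,400)),('side',(270,298,158,180))):
    for k in ('0','6'):
        c=load(n+k);P,_=cloud(c);u0,u1,v0,v1=b; Q=P[v0:v1,u0:u1]; m=(Q[...,2]>.015)&(Q[...,2]<.1)
        print(n,b,k,m.sum(),Q[m].mean(0).round(3))
E
```

```text
side0 43 spanner y,z [0.5124 0.0768 0.0883] mean [0.5126 0.0744 0.0876] rows 251.21
side1 43 spanner y,z [0.5126 0.0788 0.0865] mean [0.5127 0.0751 0.0856] rows 252.0
side5 43 spanner y,z [0.5127 0.0783 0.0821] mean [0.5127 0.0748 0.0806] rows 253.33
side6 44 spanner y,z [0.5125 0.0777 0.0814] mean [0.5127 0.0744 0.08  ] rows 253.39
side7 45 spanner y,z [0.5125 0.0766 0.0816] mean [0.5127 0.0741 0.0803] rows 253.22
top (125, 165, 195, 230) 0 612 [0.518 0.347 0.061]
top (125, 165, 195, 230) 6 610 [0.517 0.347 0.061]
side (265, 320, 340, 400) 0 1084 [0.516 0.366 0.061]
side (265, 320, 340, 400) 6 1089 [0.516 0.366 0.06 ]
side (270, 298, 158, 180) 0 188 [ 0.702 -0.334  0.022]
side (270, 298, 158, 180) 6 177 [ 0.704 -0.334  0.022]
```

The spanner sagged from 87.6 to 80.6 mm before the grip and has stayed at 80 mm since. The jar and the cast haven't moved.

```bash
python3 -c "
from cell import ctrl
print(ctrl.hand_in())"
```

```text
the job is handed in; nothing more can be done
None
```

The vibrator is switched off and the gripper is holding the bolt head by its flats. I handed the job in at about 15.8 s on the clock, still gripping with 60 N.

- **Toggle:** my first push passed over the knob because the real fingertips are about 42 mm above the reported TCP height, as both the wrist and side cameras showed. I corrected for that and pushed again until the lever hit its stop (32 N). The top camera puts the knob within about 2 mm of the full OFF position, and an earlier side view agreed.
- **Bolt:** the gap between the fingers held steady at 0.186, about 16 mm, which fits the 17 mm flats. The spanner's measured height dropped from 87.6 to 80.6 mm before the grip. It then stayed between 80.0 and 80.3 mm for the last 1.4 s I measured.
- **Other objects:** the jar and the plaster cast measured within about 2 mm of where they started. I did not measure the spatula, but the arm never went near it.
- **Not perfect:** the tool drifted to a tilt of about 0.03 rad on the way down, which I couldn't correct with the moves available. A first image-difference check on the jar and cast was inconclusive because of moving shadows, so I relied on depth instead.

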